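# Close up the racks and hold the enabling paddle at half travel

## Robot

A 6-joint arm with a two-finger parallel gripper is mounted at the origin on a cart in front of the work surface, level with it; the furniture and walls round the work are solid. World frame = base frame: x ahead of the robot, y to its left, z up, the work surface at z = 0. Lengths are in m, angles in degrees, forces in N, time in s.
With the tool pointing down it reaches from about 0.25 to 0.725 m from the base axis. Payload 9.7 kg.
Tool frame: the origin (TCP) lies where the fingers leave the gripper's body, on its centre line; the fingertips stand 73 mm ahead of it and the grasp point (between the pads) lies 54 mm ahead of it; z points along the fingers, y is the line along which they close (so a half turn about z gives the same grasp; the last joint's range is limited). The gripper opens to 85 mm and grips with 20 to 120 N. Pads are 22 mm wide; open, the fingers measure 114 mm over their backs; the gripper's body (76 mm by 85 mm) begins 54 mm behind the grasp point. The pads swing forward as they close: fully open they stand 13 mm farther back than shut.
Start: joints at [-73.625, 4.979, 10.078, 95.1, 0, 90], TCP at [0.155, -0.528, 0.304] pointing down, gripper open.
Joint ranges: [-179.16, 179.16], [-48.56, 103.87], [-65.8, 70.77], [-126.05, 130.52], [-82.76, 87.17], [-180, 180]. Speed limits (degrees/s): [127.2, 127.2, 147.25, 180, 180, 180].

## Interface

Orientations are given as [roll, pitch, yaw] about the fixed x, y, z axes, in that order (R = Rz(yaw) Ry(pitch) Rx(roll)).
In Python, from workcell import sensors, imaging, bot gives the robot as it stands.
- The arm moves only by the tool apply_moves, never from a script. Its argument "rows" is a list of rows, each a list of 3 entries, a list of its own where there are three numbers: the shift along the tool's x, y, z in units of 10 cm (1.0 is 10 cm), then the turn, a rotation vector about the tool's x, y, z in units of 30 degrees (1.0 is 30 degrees), then the opening, from 0 (shut) to 1 (fully open). A call has 1 to 20 rows; each row is the pose to reach, as a shift and turn from the pose commanded when the call began, along the tool's axes at that moment; what a row does not reach only later rows make up. A row lasts 1/10 s, in which the tool goes at most 50 mm and 8.59 degrees, less where a joint would pass 70% of its speed; a pose out of reach is approached as far as the arm can. A call with a number of a shift or a turn outside -1 to 1 is refused whole. A call with a gripper value outside its range is refused whole. The fingers move at their own pace and stop on an object; "force" is the grip in N (left out, the last holds). Time passes only in rows, so rows that repeat a pose let the fingers close. It gives the time, the measured TCP pose, the force, the opening and the grip force at its end, in the units of the state.
- sensors.get_obs(): the state, without advancing time (a new reading comes with each control period).
- imaging.camera(name): name is "side" or "top"; returns (picture, depth): 420x560x3 uint8, red, green, blue; 420x560 float32, m along the optical axis (not along the pixel's ray), 0 where there is no reading.
- imaging.get_calibration(name): a dict with "intrinsics" (3x3 intrinsics, pixels), "dist_coeffs" ([k1, k2, p1, p2, k3] as OpenCV has them; the pictures are not rectified), "world_from_camera" (4x4, takes a point from camera to world coordinates). Camera axes: x right, y down, z forward; pixel columns grow to the right and rows downward; lengths in m; the calibration is good to about 2 mm. A picture is of the moment at which its call begins. get_calibration takes no time and is no camera call.
- bot.job_done(): hands the job in; it is judged then, once.
The state is a dict: "time": time; "q": joint angles; "qd": joint speeds; "joint_efforts": joint torques, N m; "ee_pos": TCP position; "tcp_rot": TCP orientation; "wrist_force": force on the tool from outside, world axes, zero at the start; "torque": the same for the moment, N m; "opening": finger opening in m; "grasp_force": force on a finger pad.
Only numpy, scipy, OpenCV 4.12 (cv2) and the standard library are available. Lean on these libraries where they do the work, as an engineer would, in place of code of your own. Each camera call takes 0.05 s, during which the arm holds its last target. There are 200 camera calls.

## Task

On the scanner deck, slide the loose orange tube rack along its channel, keeping it flat, until it sits flush against the other orange rack with no gap left, and take the gripper off it. Then, with the fingertips, press the yellow spring paddle of the enabling switch down to half its travel, where the paddle lies level, and finish while still holding it there; never push it to the bottom, where it cuts out, do not touch it before the racks are closed up, and leave everything else standing where it is.

Things in the scene. Friction and masses are not known exactly. Their poses are not given: they have to be found in the camera images.
- deck: Fixed aluminium scanner deck, 262 x 194 mm plate, 12 mm thick; origin at the work surface under the middle of the channel. The racks slide along its x axis between two black rails (inner faces at y = +-83 mm, tops 23 mm above the work surface). At its +x end stands a white end stop (44 mm high, inner face at x = +106 mm); the -x end (x = -137 mm) is open. z is up; the +x axis points to the robot's left and somewhat away from it.
- rack_docked: Orange tube rack with micro tubes, 65 (x) x 160 (y) x 42 (z) mm, fixed on the deck next to the white end stop, axes parallel to the deck's; origin at the centre of its underside, 12 mm above the work surface. Its solid top plate lies 31 to 34 mm above its underside.
- rack_loose: The same kind of orange rack, 65 (x) x 160 (y) x 42 (z) mm, about 0.14 kg, loose on the deck in the channel (3 mm play at either end) on the -x side of the docked rack, with a gap of 25 to 55 mm between their 160 mm long sides; origin at the centre of its underside, axes nearly parallel to the deck's. Flush means its origin is 65 mm from the docked rack's along x. At least 30 mm of bare deck is left behind it for a pushing finger; it slides with 1 to 2 N.
- switch_box: Fixed grey enabling switch on a black rubber foot, 120 (x) x 74 (y) mm; origin at the work surface under its middle. The foot's and housing's top is 21 mm high, two cheeks at the +x end carry the paddle's hinge (along y, at x = +34 mm, 52 mm above the work surface) and are 64 mm high. The yellow paddle reaches from the hinge to the -x end. The switch stands to the left or to the right of the deck.
- paddle (a joint): Angle of the yellow spring paddle about its hinge: 0 released (free end raised by 0.15 rad), 0.15 half travel (paddle level), 0.30 fully down on its stop. The spring pushes back with about 3 N at the pad when it starts to move, 6 N at half travel, 9 N at the bottom, and returns the paddle to 0 when let go.
- paddle_pad (a point): Centre of the top of the black ribbed finger pad (34 x 36 mm) on the paddle's free end, 88 mm from the hinge; 74 mm above the work surface when released, 61 mm at half travel, 48 mm at the bottom.
- timer: White bench timer, 47 x 66 x 57 mm, loose bystander; stands on the side of the deck where the switch does not.
- petri_stack: Stack of clear dishes, 90 mm diameter, 61 mm high, loose bystander to the right of the deck, towards the back.
Not all that is in view belongs to the job. There is more than one size of the rack_loose; the one meant has the size given above.

How it is judged (in metres and radians):
On the way, in this order (a step that is already met when the one before it is completed fails the run):
1. the loose rack is flush against the docked rack and let go, the paddle not yet pressed (x of rack_loose in the frame of rack_docked between -0.068 and -0.06 m and angle between the x axis of rack_loose and the x axis of rack_docked, either way round below 0.035 rad and z of rack_loose in the frame of deck below 0.016 m and angle between rack_loose's own z axis and vertical below 0.05 rad and contact force between the fingers and rack_loose below 0.3 N and value of joint paddle below 0.03 rad), for 0.2 s.
2. the paddle is held at half travel with the fingertips (x of rack_loose in the frame of rack_docked between -0.068 and -0.06 m and angle between the x axis of rack_loose and the x axis of rack_docked, either way round below 0.035 rad and z of rack_loose in the frame of deck below 0.016 m and angle between rack_loose's own z axis and vertical below 0.05 rad and value of joint paddle between 0.09 and 0.21 rad and contact force between the fingers and switch_box above 2 N), for 1 s.
At the end, for the whole second after the job is handed in: The two racks stand flat in the channel with their long sides touching (gap under 3 mm, parallel within 2 degrees), and the fingertips hold the paddle at rest at half travel (0.15 rad, within 0.06 rad either way) with more than 2 N, without touching the rack (all of step 2 and contact force between the fingers and rack_loose below 0.3 N and velocity of joint paddle between -0.1 and 0.1 rad/s); the arm keeps its last pose, push and grip.
It fails at once if the paddle is pushed to the bottom (beyond 0.27 rad) (value of joint paddle above 0.27 rad).
It fails at once if the paddle is pressed before the racks are closed up (value of joint paddle above 0.05 rad and not (x of rack_loose in the frame of rack_docked between -0.068 and -0.06 m and angle between the x axis of rack_loose and the x axis of rack_docked, either way round below 0.035 rad and z of rack_loose in the frame of deck below 0.016 m and angle between rack_loose's own z axis and vertical below 0.05 rad)).
It fails at once if the loose rack is lifted or tipped (angle between rack_loose's own z axis and vertical above 0.25 rad or z of rack_loose in the frame of deck above 0.04 m).
It fails at once if a bystander is shifted by more than 20 mm or knocked over (distance of any of timer, petri_stack from where it was at the start of the episode above 0.02 m or angle between any of timer, petri_stack's own z axis and vertical above 0.4 rad).
It also fails if it takes over 40 s, if anything falls off the work surface, if the arm or the gripper's body presses on something with over 40 N, if the wrist force passes 120 N, or if a joint passes its speed limit or range.

## Working session

There is one attempt and no reset: what is moved stays moved. The work goes in short steps, Python scripts to look and compute and a tool call to move; the robot and the scene stay as the last step left them, time stands still between calls to the robot, and variables do not carry over. Pictures are saved under pics/ and viewed, at most 10 in all, crops included, and the job is handed in when it is done.

Besides the shell and the picture viewer there is one more tool, called after "Call:" as name(argument=value, ...) on one line, values as JSON. apply_moves: Moves the arm, as the interface text tells. Its arguments: {"type":"object","properties":{"rows":{"type":"array"},"force":{"type":"number"}},"required":["rows"]}

```bash
mkdir -p pics; ls; cat > h.py <<'E'
import numpy as np, cv2
from workcell import sensors, imaging, bot
def cloud(n):
    p,d=imaging.camera(n); c=imaging.get_calibration(n)
    K=np.array(c["intrinsics"]);D=np.array(c["dist_coeffs"]);T=np.array(c["world_from_camera"])
    h,w=d.shape; u,v=np.meshgrid(np.arange(w,dtype=float),np.arange(h,dtype=float))
    r=cv2.undistortPoints(np.stack([u,v],-1).reshape(-1,1,2),K,D).reshape(h,w,2)
    P=np.dstack([r[...,0]*d,r[...,1]*d,d])@T[:3,:3].T+T[:3,3]
    P[d<=0]=np.nan
    return p,d,P,T
E
python3 - <<'E'
from h import *
ims=[]
for n in("top","side"):
    p,d,P,T=cloud(n); np.savez(n+".npz",p=p,P=P); print(n,T[:3,3].round(3)); cv2.imwrite(f"pics/{n}0.png",p[...,::-1])
print(sensors.get_obs())
E
```

```text
pics
top [ 0.228 -0.087  1.49 ]
side [-0.134 -1.15   0.812]
{'time': 0.1, 'q': array([-7.36235604e+01,  5.00762072e+00,  1.00409971e+01,  9.50975492e+01,
       -1.00622637e-03,  9.00005504e+01]), 'qd': array([-0.08479358, -0.09351857,  0.06402968,  0.05320732,  0.0808389 ,
       -0.02102204]), 'joint_efforts': array([ 6.23115784e-05, -5.21560907e+01,  4.65654552e+01,  1.60969910e-02,
       -2.45905125e-05,  6.71280674e-06]), 'ee_pos': array([ 0.15503973, -0.5275939 ,  0.30327499]), 'tcp_rot': array([-1.79935827e+02,  1.00684216e-03,  1.63758904e+01]), 'wrist_force': array([-0.37465233, -0.12234605,  0.97823318]), 'torque': array([ 0.04306798, -0.01196415, -0.01068294]), 'grasp_force': 0.0, 'opening': 0.08544668202198136}
```

View pics/top0.png

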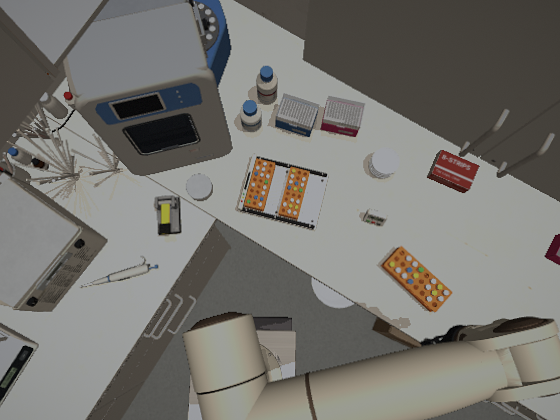

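View pics/side0.png

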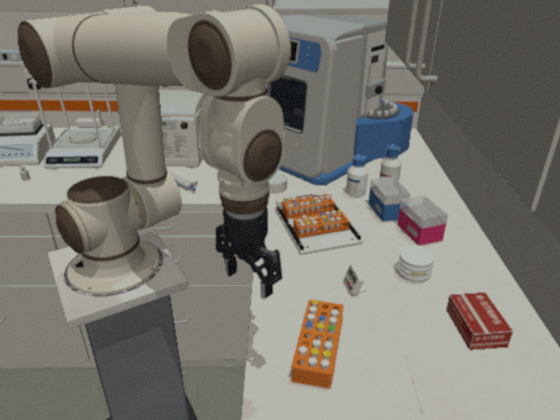

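The top view shows the docked rack at about (259,186), the loose rack at (293,192) and the switch with its yellow paddle at (167,215). The timer is at (375,217) and the dishes at (381,164). The orange rack at (417,278) is a decoy of another size. Next I'll measure these from masks and depth.

```bash
python3 - <<'E'
from h import *
z=np.load("top.npz");p=z["p"];P=z["P"]
hsv=cv2.cvtColor(p,cv2.COLOR_RGB2HSV)
def show(n,m,zr):
    m=m&(P[...,2]>zr[0])&(P[...,2]<zr[1])
    k,L,S,C=cv2.connectedComponentsWithStats(m.astype(np.uint8))
    for i in range(1,k):
        if S[i,4]<40: continue
        q=P[L==i]; r=cv2.minAreaRect(q[:,:2].astype(np.float32)*1000)
        print(n,C[i].round(),S[i,4],"rect",np.round(r[0],1),np.round(r[1],1),round(r[2],1),"z",np.percentile(q[:,2],[5,50,95]).round(3))
H,S,V=cv2.split(hsv)
show("orange",(H>5)&(H<17)&(S>150)&(V>90),(0.01,.09))
show("yellow",(H>20)&(H<35)&(S>150)&(V>90),(0.02,.12))
sub=np.zeros(H.shape,bool);sub[190:240,150:185]=1
show("switchall",sub&(P[...,2]>.008),(0.008,.12))
show("switchlow",sub&(V<90),(0.008,.03))
show("padhigh",sub&(P[...,2]>.06),(0.06,.12))
sub[:]=0;sub[150:240,235:335]=1
show("deckhigh",sub,(0.006,.1))
cv2.imwrite("pics/c1.png",np.hstack([cv2.resize(p[185:245,140:200],(400,400),interpolation=2),cv2.resize(p[145:237,235:332],(400,400),interpolation=2)])[...,::-1])
for v in range(193,238,3): print(v,(P[v,158:178:3,2]*1000).round())
E
```

```text
orange [259. 184.] 743 rect [607.4 -33.9] [ 64.3 161.8] 77.1 z [0.014 0.045 0.05 ]
orange [294. 192.] 676 rect [ 581.4 -145.1] [ 63.4 159.8] 77.2 z [0.016 0.045 0.051]
orange [416. 279.] 1189 rect [ 316.4 -529.3] [208.9  85.2] 48.0 z [0.026 0.043 0.049]
yellow [165. 213.] 146 rect [498.9 261.3] [68.8 32.9] 3.8 z [0.024 0.061 0.069]
switchall [168. 214.] 887 rect [496.6 254.7] [125.   74.2] 6.8 z [0.013 0.055 0.075]
switchlow [177. 215.] 102 rect [503.3 234.5] [117.7  32.8] 3.1 z [0.009 0.016 0.025]
padhigh [156. 202.] 45 rect [533.3 283.1] [33.4 18.2] 5.7 z [0.06  0.063 0.067]
padhigh [165. 223.] 215 rect [475.7 254.8] [83.7 34.6] 7.7 z [0.061 0.071 0.078]
deckhigh [283. 192.] 4584 rect [ 591.  -109.9] [264.2 199. ] 76.9 z [0.009 0.024 0.053]
193 [ 4.  2. -0.  3. -3. -0. -6.]
196 [60. 56. 56. 56. 62. 69. -5.]
199 [53. 44. 42. 45. 38. 64. 35.]
202 [59. 57. 56. 59. 58. 61. 55.]
205 [54. 21. 54. 60. 23. 66. 36.]
208 [47. 17. 61. 60. 19. 22. 27.]
211 [21. 19. 61. 61. 23. 22. 25.]
214 [24. 17. 61. 66. 22. 20. 23.]
217 [19. 25. 58. 63. 18. 22. 16.]
220 [25. 24. 60. 65. 22. 21. 25.]
223 [17. 74. 71. 77. 71. 24. 13.]
226 [21. 72. 72. 72. 73. 24. 20.]
229 [17. 83. 73. 70. 74. 18. 24.]
232 [ 6. 72. 75. 75. 79. 11. 10.]
235 [ 2.  6.  2. -1. -1.  5.  4.]
```

View pics/c1.png

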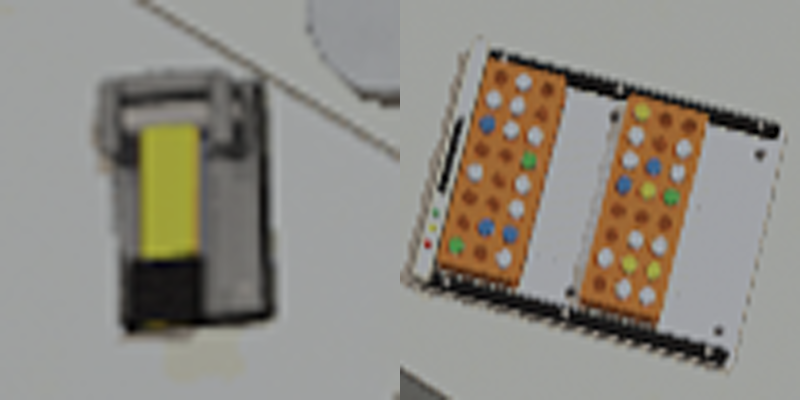

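```bash
cat >> h.py <<'E'
from scipy.spatial.transform import Rotation as Ro
def go(t,yaw):
    o=sensors.get_obs(); R=Ro.from_euler('xyz',o['tcp_rot'],degrees=True); G=Ro.from_euler('xyz',[180,0,yaw],degrees=True)
    print("shift",(R.inv().apply(np.array(t)-o['ee_pos'])*10).round(3),"turn",np.degrees((R.inv()*G).as_rotvec()/30).round(3),"pos",o['ee_pos'].round(4),o['tcp_rot'].round(2),"F",o['wrist_force'].round(2),o['time'])
E
cat > d.py <<'E'
from h import *
E
python3 -c "
from h import *
a=np.radians(76.9);ux=np.array([np.cos(a),np.sin(a)])
l=np.array([.5814,-.1451])
print(l-ux*.065, l)"
```

```text
[ 0.56666767 -0.20840844] [ 0.5814 -0.1451]
```

Call:
apply_moves(rows=[[[1.0, -0.42, 0], [0, 0, -1], 0.7], [[1.0, -0.42, 0], [0, 0, -1], 0.7], [[1.0, -0.42, 0], [0, 0, -1], 0.7], [[1.0, -0.42, 0], [0, 0, -1], 0.7]])

```text
time: 0.5
ee_pos: [0.2406, -0.4579, 0.3038]
tcp_rot: [-180.0, -0.0, 46.9]
wrist_force: [0.0, -1.0, -0.1]
opening: 0.0599
grasp_force: 0.0
```

Call:
apply_moves(rows=[[[1.0, 0.13, 0], [0, 0, -1], 0.7], [[1.0, 0.13, 0], [0, 0, -1], 0.7], [[1.0, 0.13, 0], [0, 0, -1], 0.7], [[1.0, 0.13, 0], [0, 0, -1], 0.7]])

```text
time: 0.9
ee_pos: [0.3188, -0.3946, 0.3036]
tcp_rot: [-180.0, -0.0, 76.9]
wrist_force: [0.6, -0.8, -0.1]
opening: 0.0597
grasp_force: 0.0
```

Call:
apply_moves(rows=[[[1.0, 0.77, 0], [0, 0, 0], 0.7], [[1.0, 0.77, 0], [0, 0, 0], 0.7], [[1.0, 0.77, 0], [0, 0, 0], 0.7]])

```text
time: 1.2
ee_pos: [0.4177, -0.3148, 0.3034]
tcp_rot: [-180.0, -0.0, 76.4]
wrist_force: [-0.7, -0.4, 0.8]
opening: 0.0597
grasp_force: 0.0
```

```bash
python3 -c "
from h import *
go([.5665,-.208,.2],76.9)"
```

```text
shift [1.386 1.196 1.035] turn [-0.001 -0.001 -0.015] pos [ 0.4177 -0.3148  0.3034] [-1.7998e+02 -4.0000e-02  7.6440e+01] F [-0.65 -0.36  0.77] 1.2
```

Call:
apply_moves(rows=[[[1.0, 1.0, 0.3], [0, 0, -0.015], 0.7], [[1.0, 1.0, 0.3], [0, 0, -0.015], 0.7], [[1.0, 1.0, 0.3], [0, 0, -0.015], 0.7], [[1.0, 1.0, 0.3], [0, 0, -0.015], 0.7]])

```text
time: 1.6
ee_pos: [0.5396, -0.2401, 0.2708]
tcp_rot: [-179.8, -0.1, 77.1]
wrist_force: [-0.5, 0.3, -0.3]
opening: 0.0598
grasp_force: 0.0
```

Call:
apply_moves(rows=[[[0.39, 0.2, 0.7], [0, 0, 0], 0.7], [[0.39, 0.2, 0.7], [0, 0, 0], 0.7], [[0.39, 0.2, 0.7], [0, 0, 0], 0.7]])

```text
time: 1.9
ee_pos: [0.5642, -0.208, 0.1991]
tcp_rot: [-179.6, -0.1, 76.9]
wrist_force: [-0.9, 0.7, -0.8]
opening: 0.0602
grasp_force: 0.0
```

```bash
python3 -c "
from h import *
p,d=imaging.camera('side'); cv2.imwrite('pics/s1.png',cv2.resize(p[130:300,180:480],(800,453))[...,::-1])
go([.5665,-.208,.09],76.9)"
```

```text
shift [0.015 0.025 1.118] turn [-0.008 -0.001 -0.   ] pos [ 0.5642 -0.209   0.2018] [-1.7975e+02 -2.0000e-02  7.6890e+01] F [-0.42 -0.65 -0.25] 1.95
```

View pics/s1.png

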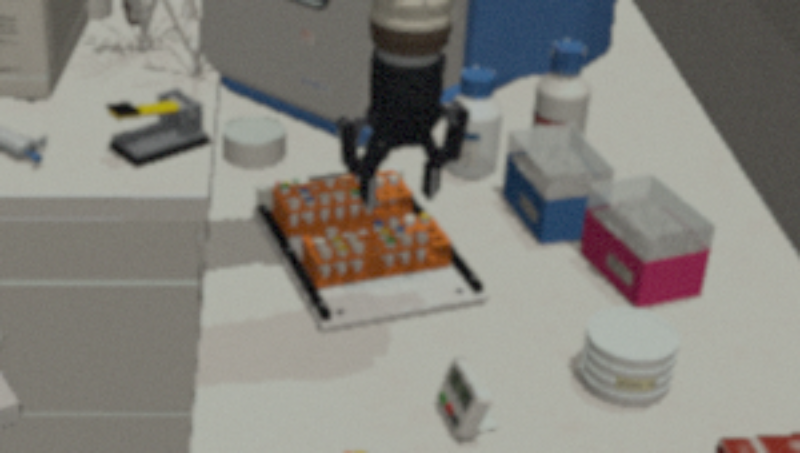

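The gripper is above the deck near (410,180) in the crop, with the loose rack's rear wall solid at (385,265). I'll descend onto the bare deck behind it.

Call:
apply_moves(rows=[[[0.0, 0.0, 0.3], [0, 0, 0], 0.7], [[0.0, 0.0, 0.6], [0, 0, 0], 0.7], [[0.0, 0.0, 0.9], [0, 0, 0], 0.7], [[0, 0, 0.9], [0, 0, 0], 0.7]])

```text
time: 2.35
ee_pos: [0.5632, -0.2102, 0.1116]
tcp_rot: [-179.7, -0.0, 76.8]
wrist_force: [-1.0, -0.3, -0.5]
opening: 0.0595
grasp_force: 0.0
```

Call:
apply_moves(rows=[[[0.0, 0.0, 0.1], [0, 0, 0], 0.7], [[0.0, 0.0, 0.2], [0, 0, 0], 0.7], [[0, 0, 0.2], [0, 0, 0], 0.7], [[0, 0, 0.2], [0, 0, 0], 0.7]])

```text
time: 2.75
ee_pos: [0.5653, -0.2098, 0.0946]
tcp_rot: [180.0, 0.0, 76.8]
wrist_force: [0.5, 0.1, 0.7]
opening: 0.0597
grasp_force: 0.0
```

Call:
apply_moves(rows=[[[0.1, 0.0, 0], [0, 0, 0], 0.7], [[0.2, 0.0, 0], [0, 0, 0], 0.7], [[0.3, 0, 0], [0, 0, 0], 0.7], [[0.4, 0, 0], [0, 0, 0], 0.7], [[0.45, 0, 0], [0, 0, 0], 0.7], [[0.5, 0, 0], [0, 0, 0], 0.7], [[0.5, 0, 0], [0, 0, 0], 0.7]])

```text
time: 3.45
ee_pos: [0.5766, -0.1603, 0.0938]
tcp_rot: [-180.0, -0.0, 76.9]
wrist_force: [1.0, 0.3, 0.3]
opening: 0.0595
grasp_force: 0.0
```

Call:
apply_moves(rows=[[[0.04, 0.0, 0], [0, 0, 0], 0.7], [[0.08, 0.0, 0], [0, 0, 0], 0.7], [[0.12, 0, 0], [0, 0, 0], 0.7]])

```text
time: 3.75
ee_pos: [0.5792, -0.1492, 0.0938]
tcp_rot: [-180.0, 0.0, 76.8]
wrist_force: [0.3, -0.4, -1.0]
opening: 0.0599
grasp_force: 0.4
```

```bash
python3 - <<'E'
from h import *
p,d,P,T=cloud("top"); cv2.imwrite('pics/t2.png',cv2.resize(p[145:237,235:332],(500,474),interpolation=2)[...,::-1])
go([.58,-.145,.09],76.9)
E
```

```text
shift [ 0.037 -0.002  0.038] turn [-0.    -0.001 -0.002] pos [ 0.5793 -0.1487  0.0938] [-1.7999e+02 -2.0000e-02  7.6830e+01] F [-0.15  0.02 -0.34] 3.8
```

View pics/t2.png

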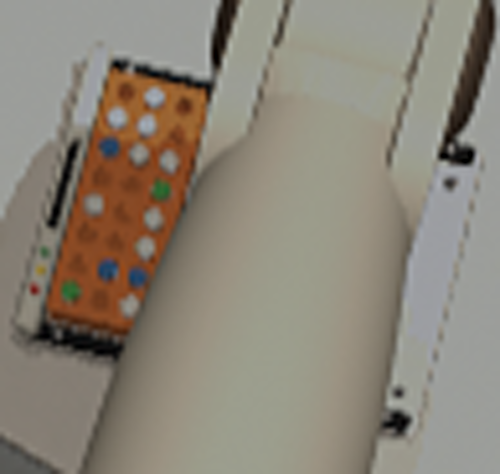

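The arm hides the loose rack in this view, with only the docked rack showing at (130,200). I'll close up by force in small steps.

Call:
apply_moves(rows=[[[0.02, 0.0, 0], [0, 0, 0], 0.7], [[0.04, 0.0, 0], [0, 0, 0], 0.7], [[0.05, 0, 0], [0, 0, 0], 0.7]])

```text
time: 4.1
ee_pos: [0.5803, -0.1443, 0.0938]
tcp_rot: [-180.0, -0.0, 76.8]
wrist_force: [-0.5, -1.3, -0.1]
opening: 0.0598
grasp_force: 0.3
```

Call:
apply_moves(rows=[[[0.01, 0.0, 0], [0, 0, 0], 0.7], [[0.02, 0.0, 0], [0, 0, 0], 0.7], [[0.03, 0, 0], [0, 0, 0], 0.7]])

```text
time: 4.4
ee_pos: [0.581, -0.1415, 0.0939]
tcp_rot: [180.0, -0.0, 76.8]
wrist_force: [-0.1, -1.4, 0.1]
opening: 0.0596
grasp_force: 0.3
```

Call:
apply_moves(rows=[[[0.01, 0.0, 0], [0, 0, 0], 0.7], [[0.02, 0.0, 0], [0, 0, 0], 0.7]])

```text
time: 4.6
ee_pos: [0.5814, -0.1401, 0.0939]
tcp_rot: [180.0, 0.1, 76.8]
wrist_force: [-1.8, -7.9, -0.6]
opening: 0.0598
grasp_force: 4.0
```

Call:
apply_moves(rows=[[[0.01, 0.0, 0], [0, 0, 0], 0.7], [[0.01, 0.0, 0], [0, 0, 0], 0.7]])

```text
time: 4.8
ee_pos: [0.5814, -0.1399, 0.0939]
tcp_rot: [180.0, 0.2, 76.8]
wrist_force: [-1.4, -9.1, -0.7]
opening: 0.0599
grasp_force: 4.9
```

Call:
apply_moves(rows=[[[-0.1, 0, 0], [0, 0, 0], 0.7], [[-0.25, 0, 0], [0, 0, 0], 0.7], [[-0.25, 0, 0], [0, 0, 0], 0.7], [[-0.25, 0, -0.4], [0, 0, 0], 0.7], [[-0.25, 0, -0.8], [0, 0, 0], 0.7], [[-0.25, 0, -1], [0, 0, 0], 0.7], [[-0.25, 0, -1], [0, 0, 0], 0]])

```text
time: 5.5
ee_pos: [0.5771, -0.1635, 0.1978]
tcp_rot: [179.7, -0.0, 76.8]
wrist_force: [0.0, -0.3, -0.6]
opening: 0.0462
grasp_force: 0.0
```

Call:
apply_moves(rows=[[[-1, 0.5, -0.4], [0, 0, 0], 0], [[-1, 0.5, -0.7], [0, 0, 0], 0], [[-1, 0.5, -0.7], [0, 0, 0], 0]])

```text
time: 5.8
ee_pos: [0.6018, -0.2739, 0.2641]
tcp_rot: [-180.0, -0.0, 76.8]
wrist_force: [0.9, -0.2, 0.8]
opening: 0.0012
grasp_force: 0.0
```

```bash
python3 - <<'E'
from h import *
p,d,P,T=cloud("side"); q,d,P,T=cloud("top")
cv2.imwrite('pics/t3.png',np.hstack([cv2.resize(p[160:300,220:390],(400,330),interpolation=2),cv2.resize(q[145:237,235:332],(348,330),interpolation=2)])[...,::-1])
H,S,V=cv2.split(cv2.cvtColor(q,cv2.COLOR_RGB2HSV))
m=(H>5)&(H<17)&(S>150)&(V>90)&(P[...,2]<.09)&(P[...,2]>.01)&(P[...,0]>.45)
r=cv2.minAreaRect(P[m][:,:2].astype(np.float32)*1000);print(r)
go([.58,-.145,.09],76.9)
E
```

```text
((599.8684692382812, -65.44279479980469), (129.74017333984375, 160.1891632080078), 77.40528869628906)
shift [ 1.215 -0.524  1.751] turn [ 0.006  0.002 -0.008] pos [ 0.6025 -0.2751  0.2654] [1.7983e+02 5.0000e-02 7.6650e+01] F [ 0.67  0.42 -0.25] 5.9
```

View pics/t3.png

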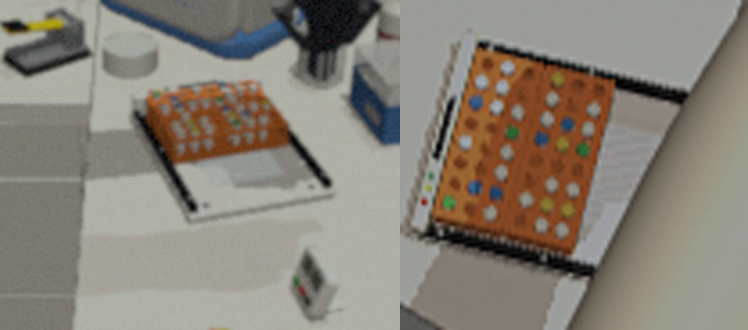

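The racks are flush: together they measure 129.7 x 160 mm, and the joint shows no gap at (540,150) in the picture. Next I'll locate the pad.

```bash
python3 - <<'E'
from h import *
z=np.load("top.npz");p=z["p"];P=z["P"]
H,S,V=cv2.split(cv2.cvtColor(p,cv2.COLOR_RGB2HSV))
c=imaging.get_calibration("top");T=np.array(c["world_from_camera"])
m=np.zeros(H.shape,bool);m[190:240,150:185]=1
ya=m&(H>20)&(H<35)&(S>150)&(V>90)&(P[...,2]>.045)
pa=m&(V<80)&(P[...,2]>.06)&(np.arange(420)[:,None]>215)
for n,k in(("y",ya),("pad",pa)):
    q=P[k];r=cv2.minAreaRect(q[:,:2].astype(np.float32)*1000);print(n,k.sum(),np.round(r[0],1),np.round(r[1],1),round(r[2],1),q.mean(0).round(4),np.argwhere(k).mean(0))
    uv=np.argwhere(k).mean(0)[::-1]
    d=cv2.undistortPoints(uv.reshape(1,1,2),np.array(c["intrinsics"]),np.array(c["dist_coeffs"])).ravel()
    w=T[:3,:3]@[d[0],d[1],1];o=T[:3,3]
    print("ray z=.074",(o+w*(.074-o[2])/w[2]).round(4))
g=P[pa][:,:2].mean(0);y=P[ya][:,:2].mean(0);print("yaw",np.degrees(np.arctan2(*(y-g)[::-1])))
go([g[0],g[1],.2],5)
E
```

```text
y 136 [497.1 255.5] [64.3 21.5] 3.8 [0.4975 0.2554 0.062 ] [213.36764706 165.05147059]
ray z=.074 [0.4951 0.2525 0.074 ]
pad 121 [450.7 251.5] [33.1 34.7] 6.9 [0.4489 0.2509 0.074 ] [228.20661157 164.53719008]
ray z=.074 [0.4489 0.2509 0.074 ]
yaw 5.295099819858576
shift [ 4.764 -2.711  0.642] turn [ 6.000e-03 -2.000e-03  2.388e+00] pos [ 0.6025 -0.2751  0.2654] [1.7983e+02 5.0000e-02 7.6650e+01] F [ 0.67  0.42 -0.25] 5.9
```

Call:
apply_moves(rows=[[[0.5, -0.5, 0], [0, 0, 0], 0], [[1.0, -1.0, 0], [0, 0, 0], 0], [[1.0, -1.0, 0], [0, 0, 0], 0], [[1.0, -1.0, 0], [0, 0, 0], 0]])

```text
time: 6.3
ee_pos: [0.5247, -0.1479, 0.2629]
tcp_rot: [-179.9, -0.1, 77.0]
wrist_force: [1.2, -0.8, 0.1]
opening: 0.0003
grasp_force: 0.0
```

Call:
apply_moves(rows=[[[1.0, -0.9, 0], [0, 0, 0], 0], [[1.0, -0.9, 0], [0, 0, 0], 0], [[1.0, -0.9, 0], [0, 0, 0], 0], [[1.0, -0.9, 0], [0, 0, 0], 0]])

```text
time: 6.7
ee_pos: [0.4607, -0.031, 0.2631]
tcp_rot: [-179.9, -0.0, 77.0]
wrist_force: [1.3, -0.8, 1.1]
opening: -0.0001
grasp_force: 0.0
```

Call:
apply_moves(rows=[[[1.0, -0.5, 0], [0, 0, 0], 0], [[1.0, -0.5, 0], [0, 0, 0], 0], [[1.0, -0.5, 0], [0, 0, 0], 0], [[1.0, -0.5, 0], [0, 0, 0], 0]])

```text
time: 7.1
ee_pos: [0.4365, 0.0762, 0.263]
tcp_rot: [-180.0, 0.0, 77.0]
wrist_force: [0.0, 0.0, -0.4]
opening: -0.0002
grasp_force: 0.0
```

Call:
apply_moves(rows=[[[1.0, -0.3, 0], [0, 0, 0], 0], [[1.0, -0.3, 0], [0, 0, 0], 0], [[1.0, -0.3, 0], [0, 0, 0], 0], [[1.0, -0.3, 0], [0, 0, 0], 0]])

```text
time: 7.5
ee_pos: [0.4306, 0.1792, 0.2631]
tcp_rot: [-180.0, 0.1, 76.9]
wrist_force: [-0.6, -1.1, -0.8]
opening: 0.0004
grasp_force: 0.0
```

```bash
python3 -c "
from h import *
go([.449,.251,.2],76.7)"
```

```text
shift [0.741 0.017 0.63 ] turn [-0.002  0.002  0.007] pos [0.4306 0.1792 0.2631] [-1.7995e+02  6.0000e-02  7.6910e+01] F [-0.58 -1.07 -0.85] 7.5
```

Call:
apply_moves(rows=[[[0.4, 0.02, 0.3], [0, 0, 0], 0], [[0.74, 0.02, 0.63], [0, 0, 0], 0], [[0.74, 0.02, 0.63], [0, 0, 0], 0], [[0.74, 0.02, 0.63], [0, 0, 0], 0]])

```text
time: 7.9
ee_pos: [0.4493, 0.2493, 0.1999]
tcp_rot: [-179.9, 0.1, 76.8]
wrist_force: [-0.8, -1.0, -0.4]
opening: -0.0002
grasp_force: 0.0
```

Call:
apply_moves(rows=[[[0, 0, 0.2], [0, 0, 0], 0], [[0, 0, 0.4], [0, 0, 0], 0], [[0, 0, 0.4], [0, 0, 0], 0], [[0, 0, 0.4], [0, 0, 0], 0]])

```text
time: 8.3
ee_pos: [0.4495, 0.2497, 0.1623]
tcp_rot: [179.9, -0.0, 76.7]
wrist_force: [-0.1, 0.5, 0.2]
opening: -0.0002
grasp_force: 0.0
```

```bash
python3 -c "
from h import *
p,d=imaging.camera('side'); cv2.imwrite('pics/s4.png',cv2.resize(p[100:240,150:310],(800,600),interpolation=2)[...,::-1])
go([.449,.251,.134],76.7)"
```

```text
shift [ 0.007 -0.01   0.287] turn [ 0.003 -0.002  0.002] pos [0.4497 0.2501 0.1627] [ 1.7991e+02 -7.0000e-02  7.6750e+01] F [ 0.38 -0.13 -0.48] 8.35
```

View pics/s4.png

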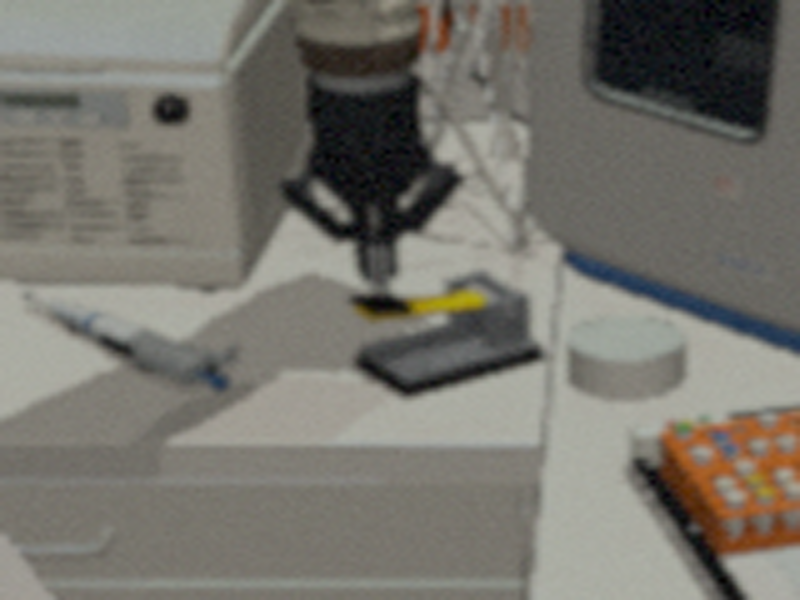

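The closed fingertips at (378,283) stand just above the black pad at (380,303). I'll press down in small steps and watch the force.

Call:
apply_moves(rows=[[[0, 0, 0.05], [0, 0, 0], 0], [[0, 0, 0.1], [0, 0, 0], 0], [[0, 0, 0.15], [0, 0, 0], 0], [[0, 0, 0.17], [0, 0, 0], 0], [[0, 0, 0.17], [0, 0, 0], 0]])

```text
time: 8.85
ee_pos: [0.4488, 0.2509, 0.1437]
tcp_rot: [-180.0, 0.0, 76.8]
wrist_force: [-2.0, -0.9, 3.8]
opening: 0.0
grasp_force: 1.7
```

Call:
apply_moves(rows=[[[0, 0, 0.02], [0, 0, 0], 0], [[0, 0, 0.04], [0, 0, 0], 0], [[0, 0, 0.04], [0, 0, 0], 0]])

```text
time: 9.15
ee_pos: [0.4489, 0.251, 0.1398]
tcp_rot: [-180.0, -0.0, 76.8]
wrist_force: [-2.3, 0.2, 4.4]
opening: -0.0004
grasp_force: 2.1
```

Call:
apply_moves(rows=[[[0, 0, 0.02], [0, 0, 0], 0], [[0, 0, 0.03], [0, 0, 0], 0], [[0, 0, 0.03], [0, 0, 0], 0]])

```text
time: 9.45
ee_pos: [0.4489, 0.2509, 0.1368]
tcp_rot: [-180.0, -0.0, 76.8]
wrist_force: [-3.1, 0.7, 4.6]
opening: -0.0002
grasp_force: 2.5
```

Call:
apply_moves(rows=[[[0, 0, 0.02], [0, 0, 0], 0], [[0, 0, 0.03], [0, 0, 0], 0], [[0, 0, 0.03], [0, 0, 0], 0], [[0, 0, 0.03], [0, 0, 0], 0]])

```text
time: 9.85
ee_pos: [0.4489, 0.251, 0.134]
tcp_rot: [-180.0, -0.0, 76.8]
wrist_force: [-3.5, 0.5, 6.1]
opening: 0.0002
grasp_force: 2.9
```

```bash
python3 -c "
from h import *
F=[]
for i in range(6):
    p,d=imaging.camera('side');F.append(sensors.get_obs()['wrist_force'])
print(np.mean(F,0))
cv2.imwrite('pics/s5.png',cv2.resize(p[145:185,215:265],(800,600),interpolation=2)[...,::-1])
go([.449,.251,.134],76.7)"
```

```text
[-3.44291007  0.22891601  5.82728845]
shift [0.001 0.001 0.   ] turn [-0.    -0.     0.004] pos [0.4489 0.2509 0.134 ] [-1.7999e+02 -1.0000e-02  7.6830e+01] F [-3.47  1.23  6.53] 10.15
```

View pics/s5.png

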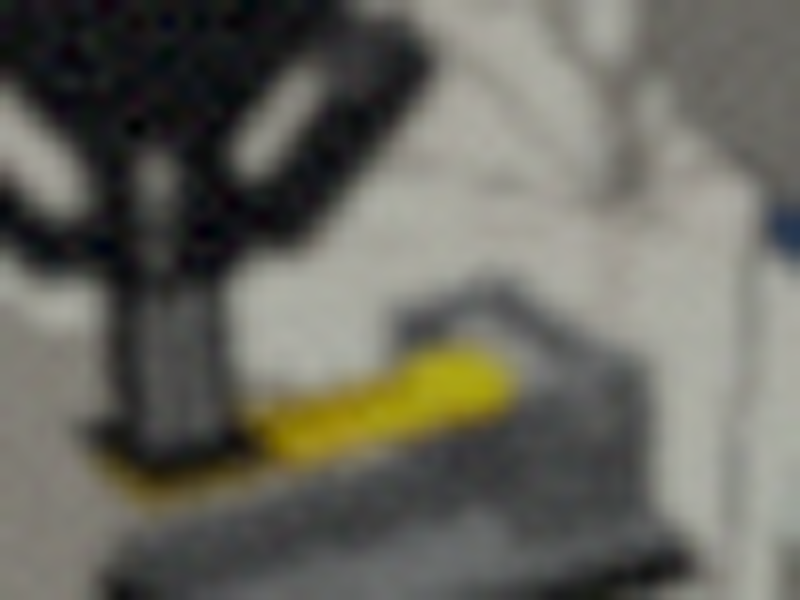

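The fingertips press the pad at (180,450). The paddle now runs parallel to the foot, meaning level, and pushes back with about 6 N, which is half travel. I'll hold for over a second, then hand in.

Call:
apply_moves(rows=[[[0, 0, 0], [0, 0, 0], 0], [[0, 0, 0], [0, 0, 0], 0], [[0, 0, 0], [0, 0, 0], 0], [[0, 0, 0], [0, 0, 0], 0], [[0, 0, 0], [0, 0, 0], 0], [[0, 0, 0], [0, 0, 0], 0], [[0, 0, 0], [0, 0, 0], 0], [[0, 0, 0], [0, 0, 0], 0], [[0, 0, 0], [0, 0, 0], 0], [[0, 0, 0], [0, 0, 0], 0], [[0, 0, 0], [0, 0, 0], 0], [[0, 0, 0], [0, 0, 0], 0]])

```text
time: 11.35
ee_pos: [0.4489, 0.251, 0.1341]
tcp_rot: [-180.0, -0.0, 76.8]
wrist_force: [-3.1, 0.8, 5.5]
opening: 0.0001
grasp_force: 2.9
```

```bash
python3 -c "
from h import *
o=sensors.get_obs();print(o['ee_pos'],o['wrist_force'])
print(bot.job_done())"
```

```text
[0.44894649 0.25095579 0.13405725] [-3.14561112  0.83841642  5.53236633]
the job is handed in; nothing more can be done
None
```

I slid the loose rack flush against the docked one, let go of it, and handed the job in at 11.35 s with the fingertips holding the paddle level at half travel (about 6 N); no verdict came back.

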